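# Pull the speed knob off a polisher's control module

### The arm

A 7-joint arm with a two-finger parallel gripper is mounted at the origin on the work surface. World frame = base frame: x ahead of the robot, y to its left, z up, the work surface at z = 0. Lengths are in m, angles in rad, forces in N, time in s.
With the tool pointing down it reaches from about 0.35 to 0.9 m from the base axis. Payload 19.9 kg.
Tool frame: the origin (TCP) lies on the centre line of the jaws, within the pads' length; the fingertips stand 14 mm ahead of it and the grasp point (between the pads) lies 5 mm behind it; z points along the fingers, y is the direction in which the jaws open and shut (so a half turn about z gives the same grasp; the last joint's range is limited). The gripper opens to 85 mm and grips with 20 to 120 N. Pads are 22 mm wide; open, the fingers measure 114 mm over their backs; the gripper's body (76 mm by 85 mm) begins 54 mm behind the grasp point. The pads swing forward as they close: fully open they stand 13 mm farther back than shut.
Start: joints at [-1.258, 0.417, -0.01, 1.614, 0.005, 1.111, -0.053], TCP at [0.217, 0.586, 0.245] pointing down, gripper open.
Joint ranges: [-2.81, 2.81], [-0.39, 2.02], [-1.27, 1.25], [0.06, 2.57], [-1.19, 4.33], [0.19, 2], [-2.82, 2.82]. Speed limits (rad/s): [1.89, 1.89, 2.39, 2.39, 3.01, 3.01, 3.01].

### API

Orientations are given as a unit quaternion [x, y, z, w].
In Python, from station import movep, move_l, goto_joints, set_gripper, hold, ik, sense, get_image, camera_info, PlanningError, job_done, recognise, masks_of gives the robot as it stands. Calls block until the motion is done:
- movep(position, orientation): joint-space move of the TCP to a pose.
- move_l(position, rot=None, velocity=0.15): straight line of the TCP; rot=None keeps the orientation; velocity is the mean speed in m/s.
- goto_joints(angles): joint-space move.
- set_gripper(opening): finger opening in m; the grip force is fixed at half the most; returns when the fingers have stopped.
- hold(seconds).
- ik(position, orientation): joint angles nearest the present ones, or None.
- sense(): the state.
- get_image(name): name is "scene" or "top" or "wrist"; returns (picture, depth): 420x560x3 uint8, blue, green, red; 420x560 float32, m along the optical axis (not along the pixel's ray), 0 where there is no reading.
- camera_info(name): a dict with "camera_matrix" (3x3 intrinsics, pixels), "cam_to_world" (4x4, takes a point from camera to world coordinates). Camera axes: x right, y up, looking along -z (the intrinsics and any distortion apply to the point x, -y, -z); pixel columns grow to the right and rows downward; lengths in m; the calibration is good to about 2 mm. A picture is of the moment at which its call begins: read the wrist's pose just before it. camera_info takes no time and is no camera call; for the wrist camera it gives the pose at the moment of the call.
A pose or a line that the arm cannot do raises PlanningError and nothing moves.
- job_done(): hands the job in, once; it reports no verdict.
Trained networks look in the newest picture that a camera, given by its name, has taken for a name from the list of things; names that differ only in an ending like _2 or _b are one class to them, and where a whole thing is asked for, a point or a joint stands for the part that bears it (a point fixed in the world has none). Each returns a list of dicts, best first, with "p" (0 to 1); they miss things now and then, are a little off and sometimes report something else, mostly with a low value. They report only what shows in the picture. A call takes as long as a camera call. They do not tell look-alikes from the thing itself.
- recognise(camera, label): "uv" ([column, row] in pixels, amid what is visible of it).
- masks_of(camera, label): "mask" (420x560 bool, what is visible of it) and "uv" ([column, row] in pixels, amid what is visible of it).
The state is a dict: "time": time; "joint_positions": joint angles; "joint_velocities": joint speeds; "joint_torque": joint torques, N m; "position": TCP position; "orientation": TCP orientation; "force": force on the tool from outside, world axes, zero at the start; "ft_torque": the same for the moment, N m; "opening": finger opening in m.
Only numpy, scipy, OpenCV 4.12 (cv2) and the standard library are available. Lean on these libraries where they do the work, as an engineer would, in place of code of your own. Each camera call takes 0.05 s, during which the arm holds its last target.

### The job

The speed potentiometer of the polisher is to be replaced. Take the knob puller from its rack by the grip, slide its fork under the red-topped speed knob of the control module up to the spindle and pull the knob straight up until it pops off, without prying it sideways, touching it with your fingers or pushing hard on faceplate or spindle. Then gently stand the puller, knob still lying in its fork, upright in the empty half of the parts tray and let go; never let the knob fly or drop, and leave the blue-topped knob seated and everything else in place.

Things in the scene. Friction and masses are not known exactly. Their poses are not given: they have to be found in the camera images.
- panel: Control module of a polisher, fixed, lying face up: grey chassis under a level black faceplate of 165 (x) by 240 mm (y), face 60 mm above the origin, which is under its centre, and 60 to 66 mm above the bench (it stands on screw feet). Between the knobs (x = +20, y = -75 and +75 mm) a red rocker switch, 44 x 36 mm and 15 mm high, behind it a lamp. From x = -82 mm to the knobs the face is bare: room to slide along +x.
- speed_knob_center (a point): Centre (half-way up) of the speed knob: black, 29 mm across its skirt, 18 mm high, 25 g, red disc on top, snug on either spindle. Its flat underside is 9 mm below this point and 5 to 5.5 mm clear of the faceplate. It slides up under some 8 to 16 N; 5 to 6 mm up the spring leaves let go (the pull drops away), and 12 mm up it is clear of the spindle. z is its axis.
- water_knob_center (a point): Centre of the like knob with a blue disc on top, on the other spindle. It stays seated. Both spindles are 17 mm high and 8 mm square, with two spring leaves that grip the knob's bore; at the foot of each a round nut 11 mm across and 4 mm high, standing on the faceplate.
- puller_grip (a point): Centre of the puller's orange grip: 24 mm in x, 14 mm in y (take it across these), 54 mm tall. At the start it hangs upright in the rack. 39 to 43 mm below this point a bridge plate (x -24 to +12, y -22 to +22 mm); under it a C-frame open to +x and both sides: back post at x = -24 to -20 mm, fork at its foot. The post is clamped at a reach left by the last user: the fork's flat underside is 79 to 103 mm below this point.
- rack: Fixed grey rack in which the puller hangs, origin under its middle, x along its two rails. The rails, 90 mm long, 6 mm thick, 32 mm apart, 68 mm above the bench, carry the bridge plate by its edges, the C-frame hangs between them, the fork pointing along +x: lift the puller straight up by 80 mm or more to clear it. The puller weighs about 130 g and stands by itself on its fork.
- puller: Frame of the puller, 79 mm straight below puller_grip, same axes. The fork (mm): 3.5 thick, two tines 7.5 wide that point to +x, tips at x = +18, 28 over all; slot 13 wide (17 in the last 6 before the tips), its root at x = -6.5: when the nut meets the root, the grip is 1 mm past the spindle's axis.
- tray_empty (a point): Centre of the floor of the empty half of the blue parts tray (fixed). The floor is 4 mm above the bench, this half is 109 mm (x) by 112 mm (y) inside, walls and divider reach 28 mm above the bench and are 4 mm thick. x runs along the tray towards the divider and the half with the collars.
- collar_1: Brass collar, 26 mm across, 10 mm high, in the other half of the tray. Leave alone. Origin: underside.
- collar_2: Steel collar, 32 mm across, 8 mm high, in the other half of the tray. Leave alone. Origin: underside.
- mount_black: Black specimen mount, a disc 32 mm across, 20 mm high, on the bench. Leave alone. Origin: underside.
- mount_red: Dark red specimen mount, a disc 32 mm across, 20 mm high, on the bench. Leave alone. Origin: underside.
- lube_bottle: White bottle with a blue band, 52 mm across, 130 mm high, on the bench. Leave alone. Origin: underside.
- screwdriver: Yellow screwdriver, 190 mm long, lying on the bench beyond the module. Leave alone. Origin: underside, middle; x towards its tip.
Things that resemble listed ones, but are neither listed nor needed, are in the scene too. What is shaped like the puller but turquoise or yellow is not meant.

How it is judged:
On the way, in this order (a step that is already met when the one before it is completed fails the run):
1. the fork is under the speed knob, up to the spindle, the knob still seated (horizontal distance between puller_grip and speed_knob_center below 0.004 m and z of speed_knob_center in the frame of puller_grip above -0.092 m and angle between puller_grip's own z axis and vertical below 0.15 rad and z of speed_knob_center in the frame of panel below 0.078 m and horizontal distance between speed_knob_center and panel below 0.13 m), for 0.1 s.
2. the knob is lifted clear of its spindle, lying in the puller's fork (z of speed_knob_center in the frame of panel above 0.088 m and horizontal distance between puller_grip and speed_knob_center below 0.012 m and z of speed_knob_center in the frame of puller_grip between -0.094 and -0.06 m), for 0.1 s.
At the end, for the whole second after the job is handed in: Puller released and at rest, standing upright (within 0.15 rad) on the floor of the tray's empty half, grip and knob centre within 50 mm of the middle of that half each way, the knob lying in the fork, its centre within 12 mm of the line down from the grip (x of speed_knob_center in the frame of tray_empty between -0.05 and 0.05 m and y of speed_knob_center in the frame of tray_empty between -0.05 and 0.05 m and x of puller_grip in the frame of tray_empty between -0.05 and 0.05 m and y of puller_grip in the frame of tray_empty between -0.05 and 0.05 m and horizontal distance between puller_grip and speed_knob_center below 0.012 m and z of speed_knob_center in the frame of puller_grip between -0.094 and -0.06 m and z of puller_grip in the frame of tray_empty below 0.108 m and z of speed_knob_center in the frame of tray_empty below 0.018 m and angle between puller_grip's own z axis and vertical below 0.15 rad and linear speed of each of puller, speed_knob below 0.02 m/s); the robot touches nothing.
It fails at once if the puller pushes on the faceplate, nut or spindle with more than 25 N, or shoves or pulls at the knob with more than 30 N (contact force between puller and panel above 25 N or contact force between puller and speed_knob above 30 N).
It fails at once if the knob is pried: tilted more than 0.12 rad while on its spindle (z of speed_knob_center in the frame of panel below 0.086 m and horizontal distance between speed_knob_center and panel below 0.13 m and z of speed_knob_center in the frame of panel below 0.08 m and angle between speed_knob_center's own z axis and vertical above 0.12 rad).
It fails at once if the robot itself touches the speed knob before it is off (z of speed_knob_center in the frame of panel below 0.086 m and horizontal distance between speed_knob_center and panel below 0.13 m and contact force between any of the arm, the fingers and speed_knob above 1 N).
It fails at once if the knob flies or falls out of the fork (over 0.5 m/s while over 105 mm from the grip), or the puller is dropped (over 0.4 m/s while not held) ((distance between speed_knob_center and puller_grip above 0.105 m and linear speed of speed_knob above 0.5 m/s) or (contact force between the fingers and puller below 0.1 N and linear speed of puller above 0.4 m/s)).
It fails at once if the blue-topped knob is shifted more than 4 mm, or another bystander more than 20 mm (distance of water_knob_center from where it was at the start of the episode above 0.004 m or distance of any of collar_1, collar_2, mount_black, mount_red, lube_bottle, screwdriver from where it was at the start of the episode above 0.02 m).
It also fails if it takes over 72 s, if anything falls off the work surface, if the arm or the gripper's body presses on something with over 40 N, if the wrist force passes 120 N, or if a joint passes its speed limit or range.

## Working session

There is one attempt and no reset: what is moved stays moved. The work goes in short steps, each a Python script; the robot and the scene stay as the last script left them, time stands still between calls to the robot, and variables do not carry over. Pictures are saved under pics/ and viewed, and the job is handed in when it is done.

```bash
ls; mkdir -p pics
python3 - <<'E'
from station import *
import cv2
s=sense();print(s['time'],s['position'],s['orientation'],s['force'],s['opening'])
for n in ['scene','top','wrist']:
    im,d=get_image(n);cv2.imwrite(f'pics/{n}0.png',im)
    c=camera_info(n);print(n,c)
E
```

```text
pics
0.0 [0.21641308 0.58598329 0.24463149] [ 1.75958798e-01  9.84397329e-01 -6.29079146e-04 -5.99789657e-05] [ 0.51898301 -0.27514214 -0.71248682] 0.0855502126441706
scene {'camera_matrix': array([[420.8384228 ,   0.        , 288.53372211],
       [  0.        , 420.8384228 , 212.1229246 ],
       [  0.        ,   0.        ,   1.        ]]), 'cam_to_world': array([[ 0.18636747, -0.55220358,  0.81261206,  1.36165588],
       [ 0.98239584,  0.09390622, -0.16149315, -0.19879404],
       [ 0.01286777,  0.82840378,  0.55998357,  0.66352065],
       [ 0.        ,  0.        ,  0.        ,  1.        ]])}
top {'camera_matrix': array([[513.44040691,   0.        , 286.4642579 ],
       [  0.        , 513.44040691, 211.18081175],
       [  0.        ,   0.        ,   1.        ]]), 'cam_to_world': array([[ 0.02761067,  0.98680071, -0.15956822,  0.33800331],
       [-0.99956016,  0.02898333,  0.00628094, -0.03728751],
       [ 0.01082286,  0.15932462,  0.98716692,  1.4337731 ],
       [ 0.        ,  0.        ,  0.        ,  1.        ]])}
wrist {'camera_matrix': array([[370.92387945,   0.        , 279.79261599],
       [  0.        , 370.92387945, 206.74068507],
       [  0.        ,   0.        ,   1.        ]]), 'cam_to_world': array([[ 3.47234178e-01, -8.93961118e-01, -2.83305392e-01,
         1.42322524e-01],
       [ 9.37778397e-01,  3.31113907e-01,  1.04571793e-01,
         6.12764435e-01],
       [ 3.23238630e-04, -3.01988577e-01,  9.53311489e-01,
         3.73269197e-01],
       [ 0.00000000e+00,  0.00000000e+00,  0.00000000e+00,
         1.00000000e+00]])}
```

View pics/scene0.png

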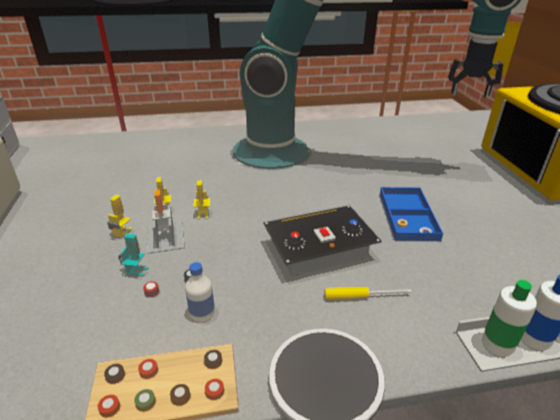

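View pics/top0.png

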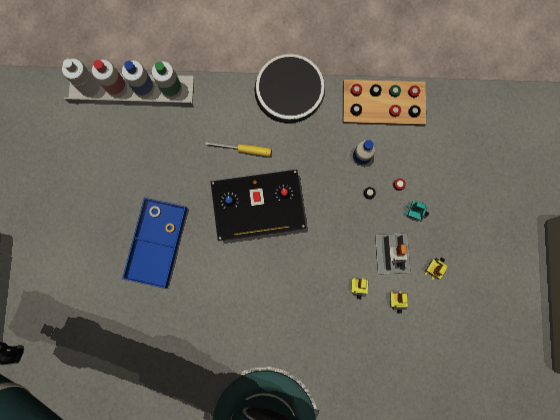

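View pics/wrist0.png

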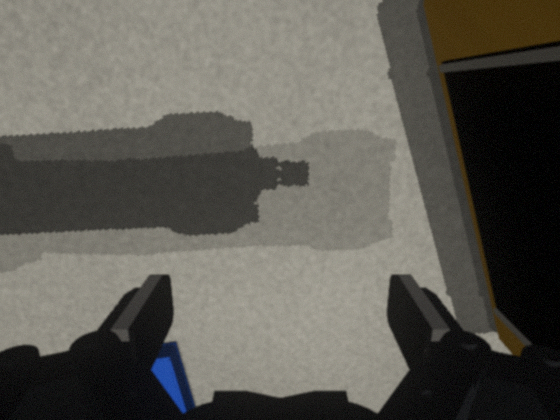

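```bash
cat > h.py <<'E'
from station import *
import numpy as np, cv2
from scipy.spatial.transform import Rotation as R
def px2w(ci,u,v,d):
    K=ci['camera_matrix'];T=ci['cam_to_world']
    p=np.array([(u-K[0,2])/K[0,0]*d,-(v-K[1,2])/K[1,1]*d,-d,1.])
    return (T@p)[:3]
def ray(ci,u,v):
    K=ci['camera_matrix'];T=ci['cam_to_world']
    r=T[:3,:3]@np.array([(u-K[0,2])/K[0,0],-(v-K[1,2])/K[1,1],-1.])
    return T[:3,3],r/np.linalg.norm(r)
def onz(ci,u,v,z):
    o,r=ray(ci,u,v); return o+r*(z-o[2])/r[2]
def proj(ci,p):
    K=ci['camera_matrix'];T=ci['cam_to_world']
    q=np.linalg.inv(T)@np.append(p,1)
    return np.array([K[0,2]+K[0,0]*q[0]/-q[2],K[1,2]-K[1,1]*q[1]/-q[2]])
def cloud(ci,d):
    v,u=np.mgrid[0:420,0:560];K=ci['camera_matrix'];T=ci['cam_to_world']
    P=np.stack([(u-K[0,2])/K[0,0]*d,-(v-K[1,2])/K[1,1]*d,-d],-1)
    return P@T[:3,:3].T+T[:3,3]
def tri(obs):
    A=np.zeros((3,3));b=np.zeros(3)
    for o,r in obs:
        M=np.eye(3)-np.outer(r,r);A+=M;b+=M@o
    p=np.linalg.solve(A,b)
    return p,[float(np.linalg.norm((np.eye(3)-np.outer(r,r))@(p-o))) for o,r in obs]
def down(a):
    # tool z down, tool y (jaw axis) at world angle a from +x... R=[x,y,z] 
    y=np.array([np.cos(a),np.sin(a),0]);z=np.array([0,0,-1.]);x=np.cross(y,z)
    return R.from_matrix(np.stack([x,y,z],1)).as_quat()
E
python3 - <<'E'
from h import *
s=sense();M=R.from_quat(s['orientation']).as_matrix();T=camera_info('wrist')['cam_to_world']
print('cam in tcp',M.T@(T[:3,3]-s['position']));print(M.T@T[:3,:3]);print('tool y',M[:,1])
im,d=get_image('top');ci=camera_info('top')
for l in ['panel','speed_knob_center','water_knob_center','puller_grip','puller','rack','tray_empty','collar_1','mount_black','lube_bottle','screwdriver']:
    for r in recognise('top',l)[:4]:
        u,v=r['uv'];z=d[int(v),int(u)]
        print(l,round(r['p'],2),np.round(r['uv']),np.round(px2w(ci,u,v,z),3))
E
```

```text
cam in tcp [ 0.07879593 -0.00075009 -0.12846499]
[[-8.14968120e-04  9.53333460e-01  3.01918282e-01]
 [ 9.99998886e-01  1.15452780e-03 -9.46225468e-04]
 [-1.25064145e-03  3.01917175e-01 -9.53333339e-01]]
tool y [ 3.46469759e-01  9.38060683e-01 -9.27463546e-04]
panel 0.78 [259. 203.] [0.58  0.029 0.063]
speed_knob_center 0.51 [285. 194.] [ 0.602 -0.042  0.08 ]
water_knob_center 0.47 [230. 201.] [0.58  0.104 0.087]
puller_grip 0.79 [437. 269.] [ 0.415 -0.449  0.068]
puller_grip 0.76 [397. 250.] [ 0.461 -0.342  0.076]
puller_grip 0.7 [356. 284.] [ 0.37  -0.24   0.044]
puller_grip 0.68 [397. 298.] [ 0.335 -0.349  0.042]
puller 0.84 [396. 256.] [ 0.447 -0.339  0.075]
puller 0.79 [415. 210.] [ 0.573 -0.392  0.072]
puller 0.59 [361. 288.] [ 0.358 -0.245  0.091]
puller 0.49 [400. 302.] [ 0.327 -0.347  0.086]
rack 0.87 [390. 250.] [ 0.462 -0.324  0.073]
rack 0.36 [228. 202.] [0.577 0.112 0.085]
tray_empty 0.89 [158. 245.] [0.463 0.31  0.002]
collar_1 0.57 [169. 224.] [0.522 0.279 0.01 ]
collar_1 0.51 [154. 213.] [0.554 0.326 0.002]
mount_black 0.63 [252. 151.] [0.734 0.056 0.029]
lube_bottle 0.87 [364. 151.] [ 0.722 -0.25   0.101]
screwdriver 0.72 [251. 149.] [0.742 0.059 0.028]
```

Run:
```python
from h import *
movep([0.47,-0.32,0.34],down(np.pi/2))
hold(0.2)
ci=camera_info('wrist');im,d=get_image('wrist');cv2.imwrite('pics/w1.png',im);np.savez('w1.npz',d=d,im=im,T=ci['cam_to_world'],K=ci['camera_matrix'])
print(sense()['time'],sense()['joint_positions'])
```

```text
4.3 [-0.34300161  0.46387872  1.21996981  1.66334636 -0.4470667   1.33287064
  2.52302523]
```

View pics/w1.png

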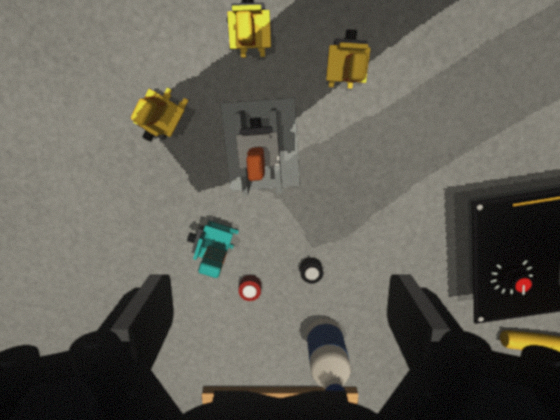

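Run:
```python
from h import *
z=np.load('w1.npz');P=cloud(dict(camera_matrix=z['K'],cam_to_world=z['T']),z['d'])
for u,v in [(255,160),(256,122),(256,145),(227,150),(297,150),(240,105),(345,50),(230,190),(250,130)]: print((u,v),P[v,u].round(3))
for a in [np.pi/2,-np.pi/2]:
  for p in [[0.45,-0.33,0.3],[0.6,-0.04,0.3],[0.45,0.3,0.3]]:
    print(a,p,ik(p,down(a)))
goto_joints([0.65,0.42,0,1.6,0,1.1,0.95]);print(sense()['position'],R.from_quat(sense()['orientation']).as_matrix()[:,1],sense()['time'])
for a in [np.pi/2,-np.pi/2]:
  for p in [[0.45,-0.33,0.3],[0.6,-0.04,0.3],[0.45,0.3,0.3]]:
    q=ik(p,down(a));print(a,p,None if q is None else np.round(q,2))
```

```text
(255, 160) [ 0.452 -0.342  0.139]
(256, 122) [ 0.424 -0.344  0.076]
(256, 145) [ 0.448 -0.345  0.07 ]
(227, 150) [ 0.464 -0.386  0.002]
(297, 150) [ 0.464 -0.298  0.003]
(240, 105) [ 0.409 -0.367  0.004]
(345, 50) [ 0.352 -0.25   0.041]
(230, 190) [ 0.517 -0.384 -0.   ]
(250, 130) [ 0.432 -0.351  0.075]
1.5707963267948966 [0.45, -0.33, 0.3] [-0.31094613  0.47460361  1.20133737  1.74394141 -0.4657948   1.24950207
  2.57746643]
1.5707963267948966 [0.6, -0.04, 0.3] [-0.75586487  0.53638348  1.10525579  1.63594103 -0.4965391   1.28192089
  2.00996441]
1.5707963267948966 [0.45, 0.3, 0.3] [-1.49774842  0.36202898  1.07888764  1.78331087 -0.34130815  1.20171097
  1.2509787 ]
-1.5707963267948966 [0.45, -0.33, 0.3] [-0.25206204  0.41443443  1.08722869  1.74274217 -0.38897836  1.22273802
 -0.63404341]
-1.5707963267948966 [0.6, -0.04, 0.3] [-0.74600827  0.52603115  1.08497091  1.63570055 -0.48244978  1.27651862
 -1.1434201 ]
-1.5707963267948966 [0.45, 0.3, 0.3] [-1.50325938  0.36594906  1.08802512  1.7834219  -0.34653083  1.20313628
 -1.88567046]
[ 0.48618791 -0.40807678  0.24931659] [0.95491141 0.29664389 0.01210801] 5.7667
1.5707963267948966 [0.45, -0.33, 0.3] [ 0.79  0.26 -0.25  1.71  0.07  1.18  2.09]
1.5707963267948966 [0.6, -0.04, 0.3] [ 0.31  0.35 -0.38  1.6   0.14  1.21  1.47]
1.5707963267948966 [0.45, 0.3, 0.3] [-0.05  0.28 -0.71  1.74  0.2   1.19  0.75]
-1.5707963267948966 [0.45, -0.33, 0.3] [ 0.31  0.26  0.32  1.73 -0.09  1.17 -0.92]
-1.5707963267948966 [0.6, -0.04, 0.3] [-0.1   0.33  0.15  1.62 -0.05  1.2  -1.51]
-1.5707963267948966 [0.45, 0.3, 0.3] [-0.3   0.24 -0.41  1.75  0.1   1.17 -2.31]
```

Run:
```python
from h import *
goto_joints([0.5,0.3,0.1,1.65,-0.05,1.15,-0.9])
for i,p in enumerate([[0.47,-0.33,0.27],[0.55,-0.33,0.20]]):
    movep(p,down(-np.pi/2));hold(0.15)
    ci=camera_info('wrist');im,d=get_image('wrist');cv2.imwrite(f'pics/w2{i}.png',im);np.savez(f'w2{i}.npz',d=d,im=im,T=ci['cam_to_world'],K=ci['camera_matrix'])
    print([(r['uv'],r['p'],) for r in recognise('wrist','puller_grip')])
    print(sense()['time'],np.round(sense()['joint_positions'],2))
```

```text
[([362.1, 53.6], 0.86), ([299.5, 302.1], 0.77), ([408.6, 221.6], 0.69), ([292.4, 196.2], 0.63), ([198.3, 269.1], 0.63)]
7.9833 [ 0.47  0.3   0.11  1.72 -0.03  1.12 -0.98]
[([372.4, 154.1], 0.98), ([294.6, 316.7], 0.79), ([384.9, 314.9], 0.67), ([191.2, 372.8], 0.65), ([299.8, 389.1], 0.64)]
8.7417 [ 0.43  0.49  0.08  1.62 -0.05  1.04 -1.04]
```

View pics/w20.png

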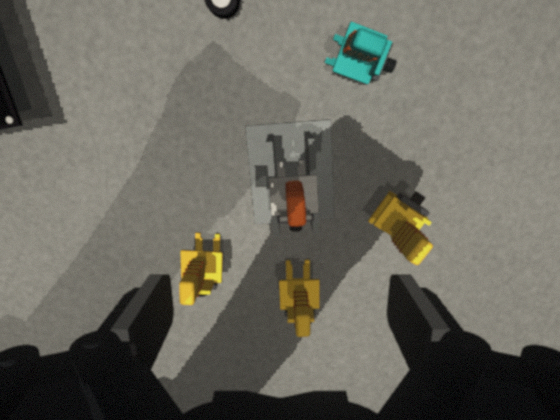

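View pics/w21.png

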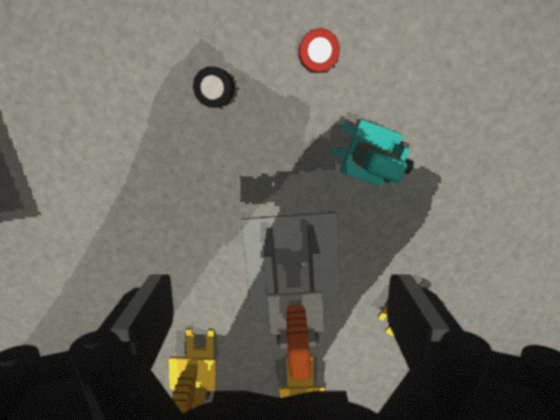

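Run:
```python
from h import *
for f in ['w1','w20','w21']:
    z=np.load(f+'.npz');ci=dict(camera_matrix=z['K'],cam_to_world=z['T']);P=cloud(ci,z['d']);im=z['im']
    h=cv2.cvtColor(im,cv2.COLOR_BGR2HSV)
    m=(h[...,0]<11)&(h[...,1]>150)&(h[...,2]>60)&(np.linalg.norm(P[...,:2]-[0.45,-0.343],axis=-1)<0.06)&(P[...,2]>0.07)
    Q=P[m];
    print(f,len(Q),Q.min(0).round(4),Q.max(0).round(4))
    t=Q[Q[:,2]>np.percentile(Q[:,2],95)-0.006]
    r=cv2.minAreaRect(t[:,:2].astype(np.float32)*1000);print(' top',len(t),np.median(t[:,2]).round(4),r)
    near=(np.abs(P[...,0]-0.46)<0.08)&(np.abs(P[...,1]+0.343)<0.06)
    rl=near&(P[...,2]>0.062)&(P[...,2]<0.0715)&~m
    r=cv2.minAreaRect(P[rl][:,:2].astype(np.float32)*1000);print(' rails',rl.sum(),r, np.median(P[rl][:,2]))
    bp=near&(P[...,2]>0.0725)&(P[...,2]<0.079)&~m
    r=cv2.minAreaRect(P[bp][:,:2].astype(np.float32)*1000);print(' plate',bp.sum(),r,np.median(P[bp][:,2]))
    bs=near&(P[...,2]<0.008)
    o=cv2.resize(im[max(0,90):340,200:400] if f!='w1' else im[80:230,180:340],None,fx=3,fy=3,interpolation=cv2.INTER_CUBIC)
    if f!='w21':cv2.imwrite(f'pics/z{f}.png',o[:600,:800])
```

```text
w1 463 [ 0.4465 -0.3496  0.0961] [ 0.4712 -0.3355  0.14  ]
 top 359 0.1373 ((459.0404052734375, -342.9770202636719), (23.772146224975586, 13.812590599060059), 3.874880075454712)
 rails 911 ((458.49310302734375, -343.2214050292969), (90.22147369384766, 44.16654968261719), 4.062143802642822) 0.06837708546424842
 plate 460 ((444.9488830566406, -344.0889587402344), (50.989566802978516, 43.0621337890625), 4.189339637756348) 0.07516778326348444
w20 711 [ 0.4243 -0.354   0.0718] [ 0.4724 -0.3359  0.14  ]
 top 517 0.1374 ((460.0896911621094, -342.8203430175781), (23.670236587524414, 13.529279708862305), 5.2698564529418945)
 rails 1170 ((458.9091796875, -342.49078369140625), (90.19424438476562, 44.06428909301758), 3.991811513900757) 0.06836300094783143
 plate 316 ((445.522216796875, -343.49835205078125), (51.99003219604492, 42.49998092651367), 4.097616672515869) 0.07318727356663984
w21 1304 [ 0.4496 -0.3492  0.0866] [ 0.4732 -0.3354  0.1397]
 top 641 0.1375 ((461.1136169433594, -342.4993896484375), (23.002656936645508, 13.260723114013672), 1.0611400604248047)
 rails 1449 ((458.8404235839844, -342.6071472167969), (91.33007049560547, 44.12975311279297), 4.063475131988525) 0.06827770530630523
 plate 369 ((451.20660400390625, -343.0130615234375), (41.728397369384766, 43.073394775390625), 4.289886474609375) 0.0731114293579701
```

View pics/zw20.png

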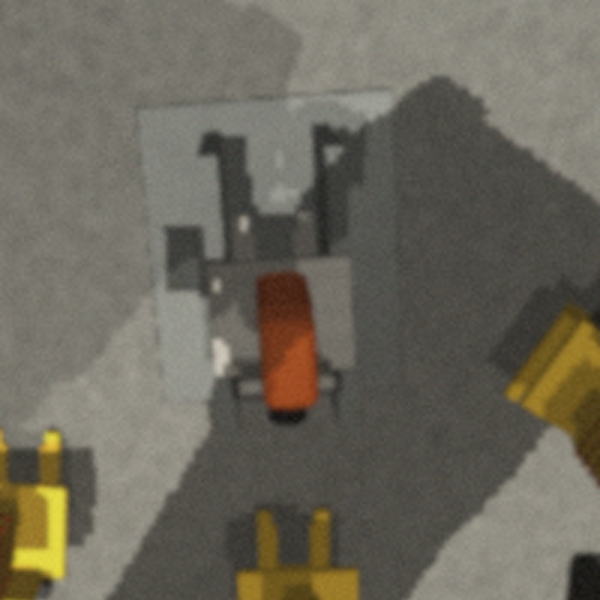

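Run:
```python
from h import *
# tine depth
for f in ['w20','w21']:
    z=np.load(f+'.npz');ci=dict(camera_matrix=z['K'],cam_to_world=z['T']);P=cloud(ci,z['d'])
    c,s=np.cos(0.071),np.sin(0.071);D=P-[0.46,-0.3427,0.111]
    X=D[...,0]*c+D[...,1]*s;Y=-D[...,0]*s+D[...,1]*c
    m=(X>0.010)&(X<0.022)&(abs(Y)<0.0145)&(P[...,2]>0.006)&(P[...,2]<0.06)
    for x,y,zz in sorted(zip(X[m],Y[m],P[m][:,2]))[::max(1,m.sum()//25)]: print(f,round(x*1e3,1),round(y*1e3,1),round(zz*1e3,1))
movep([0.60,-0.04,0.34],down(-np.pi/2))
for i,p in enumerate([[0.60,-0.04,0.26],[0.58,-0.02,0.31]]):
    movep(p,down(-np.pi/2));hold(0.15)
    ci=camera_info('wrist');im,d=get_image('wrist');cv2.imwrite(f'pics/w3{i}.png',im);np.savez(f'w3{i}.npz',d=d,im=im,T=ci['cam_to_world'],K=ci['camera_matrix'])
    for l in ['speed_knob_center','water_knob_center']: print(l,[(r['uv'],round(r['p'],2)) for r in recognise('wrist',l)])
    print(sense()['time'],np.round(sense()['joint_positions'],2))
```

```text
w20 10.0 9.1 29.4
w20 10.2 12.2 29.0
w20 10.5 -9.2 28.0
w20 10.7 -8.2 28.5
w20 10.9 7.0 29.4
w20 11.2 -10.4 26.7
w20 11.6 -11.3 29.3
w20 11.8 -8.3 28.8
w20 11.9 9.0 28.8
w20 12.2 -10.4 26.5
w20 12.5 -9.4 28.0
w20 13.1 9.9 28.9
w20 13.3 -10.5 26.8
w20 13.7 -9.4 28.5
w20 14.0 8.9 28.6
w20 14.3 12.9 29.0
w20 14.5 -10.5 27.7
w20 15.1 10.8 28.6
w20 15.3 -12.6 27.5
w20 15.7 -9.5 28.5
w20 16.1 10.7 28.4
w20 16.4 -9.6 26.5
w20 16.8 10.7 26.9
w20 17.2 13.7 27.5
w20 17.5 -11.7 27.9
w20 17.6 -9.7 27.5
w21 10.1 7.6 28.7
w21 10.2 6.7 29.1
w21 10.7 8.5 27.8
w21 10.9 -6.8 28.6
w21 11.4 -6.9 27.4
w21 11.7 -12.4 26.9
w21 11.9 8.4 28.3
w21 12.0 11.1 28.2
w21 12.2 -13.1 29.9
w21 12.8 13.8 29.3
w21 13.4 12.8 26.6
w21 13.7 -11.5 28.7
w21 14.0 9.2 28.4
w21 14.6 9.1 27.7
w21 14.8 -8.9 28.7
w21 15.3 -13.4 28.3
w21 15.8 11.7 29.6
w21 16.2 -13.4 28.1
w21 16.6 -11.6 28.6
w21 16.9 9.0 28.3
w21 17.0 -12.6 27.7
w21 17.3 13.5 24.4
w21 17.5 -9.9 28.2
w21 17.7 -11.7 28.8
w21 18.0 10.7 26.3
speed_knob_center [([276.8, 169.2], 0.67), ([512.2, 140.4], 0.57)]
water_knob_center [([107.4, 199.9], 0.75)]
10.6917 [ 0.    0.36  0.02  1.66 -0.01  1.12 -1.55]
speed_knob_center [([298.2, 138.2], 0.84), ([227.0, 162.9], 0.54)]
water_knob_center [([146.2, 162.9], 0.82)]
11.3333 [-0.03  0.28  0.01  1.65 -0.    1.21 -1.59]
```

View pics/w30.png

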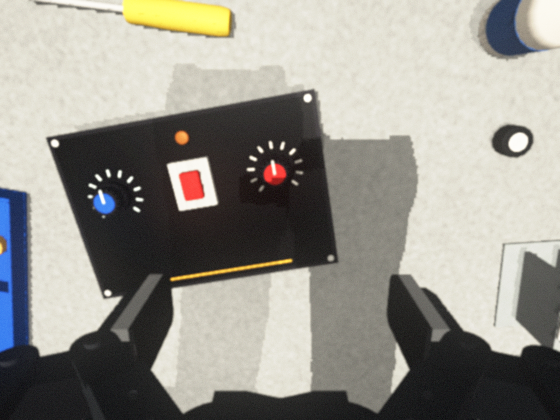

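View pics/w31.png

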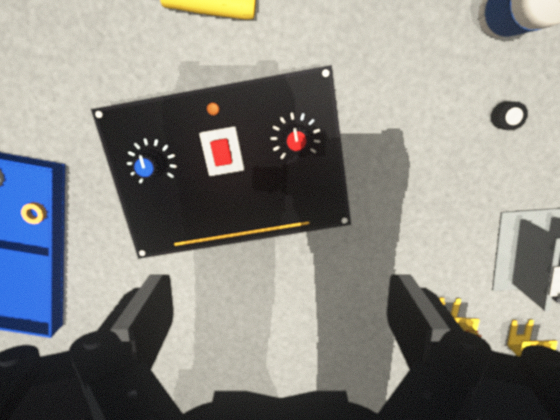

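Run:
```python
from h import *
ob={'r':[], 'b':[]}
for f in ['w30','w31']:
    z=np.load(f+'.npz');ci=dict(camera_matrix=z['K'],cam_to_world=z['T']);P=cloud(ci,z['d']);im=z['im']
    h=cv2.cvtColor(im,cv2.COLOR_BGR2HSV)
    near=(np.linalg.norm(P[...,:2]-[0.585,0.03],axis=-1)<0.13)&(P[...,2]>0.05)
    red=((h[...,0]<8)|(h[...,0]>170))&(h[...,1]>130)&(h[...,2]>90)&near
    blu=(abs(h[...,0].astype(int)-108)<12)&(h[...,1]>130)&(h[...,2]>90)&near
    for n,m in (('r',red),('b',blu)):
        k,lab,st,ce=cv2.connectedComponentsWithStats(m.astype(np.uint8))
        for j in range(1,k):
            if st[j,4]>60:
                q=np.median(P[lab==j],axis=0); print(f,n,st[j],ce[j].round(1),q.round(4))
    face=near&(P[...,2]<0.068)
    F=P[face];A=np.c_[F[:,:2],np.ones(len(F))];co=np.linalg.lstsq(A,F[:,2],rcond=None)[0];print('face',co,np.median(F[:,2]))
    r=cv2.minAreaRect((F[:,:2]*1000).astype(np.float32));print(r)
    # knob skirt: points above face
    for c in ([0.602,-0.042],[0.58,0.108]):
        m=(np.linalg.norm(P[...,:2]-c,axis=-1)<0.03)&(P[...,2]>0.078); Q=P[m]
        print('knob',len(Q),np.median(Q[:,2]).round(4),cv2.minEnclosingCircle((Q[:,:2]*1000).astype(np.float32)))
    cv2.imwrite(f'pics/z{f}.png',cv2.resize(im[100:240,200:380],None,fx=4,fy=4,interpolation=cv2.INTER_CUBIC))
```

```text
w30 r [263 163  24  22 352] [274.4 174.3] [ 0.6082 -0.0361  0.0835]
w30 r [179 171  25  29 539] [191.4 185. ] [0.5973 0.0373 0.0749]
w30 b [ 93 193  23  21 322] [104.2 203.9] [0.5825 0.111  0.0839]
face [0.00090489 0.00176523 0.05984582] 0.0603025904208625
((576.17333984375, 35.35313415527344), (165.76686096191406, 240.54515075683594), 9.711507797241211)
knob 6982 0.3273 ((615.4044189453125, -42.09495162963867), 26.757034301757812)
knob 651 0.0835 ((583.6220703125, 112.43943786621094), 13.294059753417969)
w31 r [286 131  20  21 289] [295.7 141.1] [ 0.6084 -0.0355  0.0834]
w31 r [211 139  21  27 435] [220.9 151.8] [0.5967 0.0376 0.0749]
w31 b [134 158  20  20 265] [143.7 167.9] [0.5826 0.1111 0.0838]
face [0.00106851 0.00182824 0.05969926] 0.06025511104887743
((576.37158203125, 35.569061279296875), (165.4567413330078, 240.84078979492188), 9.674259185791016)
knob 11484 0.371 ((594.9951782226562, -42.32094192504883), 28.217876434326172)
knob 509 0.0834 ((583.855224609375, 112.37824249267578), 13.03973388671875)
```

View pics/zw30.png

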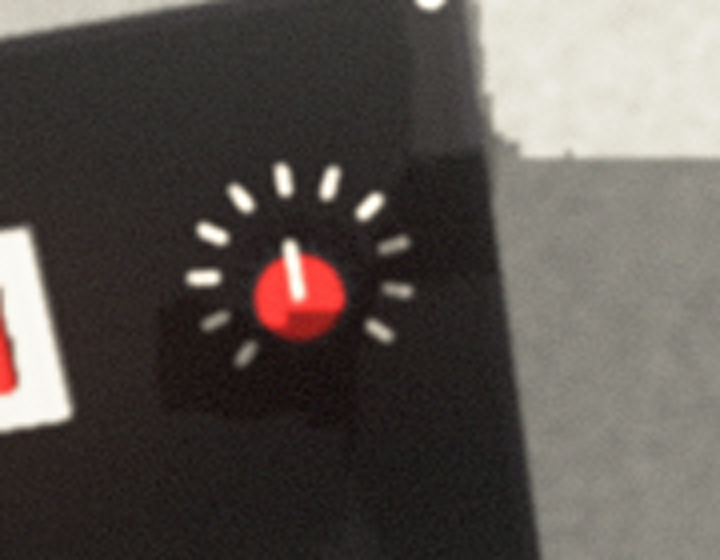

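Run:
```python
from h import *
q=down(-np.pi/2+0.071)
movep([0.4597,-0.3428,0.24],q)
set_gripper(0.055)
move_l([0.4597,-0.3428,0.106],velocity=0.12)
hold(0.1);f0=np.array(sense()['force']);print(sense()['position'],f0)
set_gripper(0.0)
hold(0.2)
s=sense();print(s['time'],s['position'],s['opening'],s['force'],s['ft_torque'])
```

```text
[ 0.46001687 -0.34299393  0.10668132] [-0.06077646  0.33791892 -0.60288135]
15.075 [ 0.45981427 -0.34280454  0.10618668] 0.013398326702901983 [-1.57767088  0.70474091  5.24545646] [ 0.29774975  0.22673511 -0.01122609]
```

Run:
```python
from h import *
p=np.array([0.4597,-0.3428,0.106])
move_l(p+[0,0,0.01],velocity=0.05);print(sense()['force'],sense()['ft_torque'])
move_l(p+[0,0,0.13],velocity=0.15);hold(0.2)
s=sense();print(s['time'],s['position'],s['opening'],s['force'],s['ft_torque'])
ci=camera_info('wrist');im,d=get_image('wrist');cv2.imwrite('pics/w4.png',im);np.savez('w4.npz',d=d,im=im,T=ci['cam_to_world'],K=ci['camera_matrix'])
im,d=get_image('scene');cv2.imwrite('pics/s4.png',cv2.resize(im[100:300,80:280],None,fx=3,fy=3))
```

```text
[ 0.44381512  0.93339167 -1.95277476] [ 0.00863991 -0.06499193 -0.01382049]
16.575 [ 0.45942144 -0.34263247  0.23518564] 0.013192432414270188 [ 1.05823716  0.43408865 -0.84272671] [-0.00546214 -0.00917009 -0.02760356]
```

View pics/w4.png

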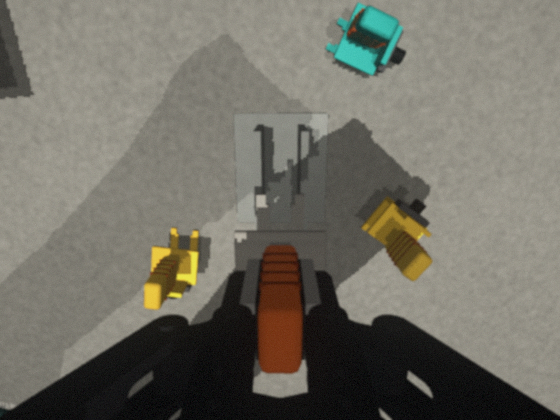

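View pics/s4.png

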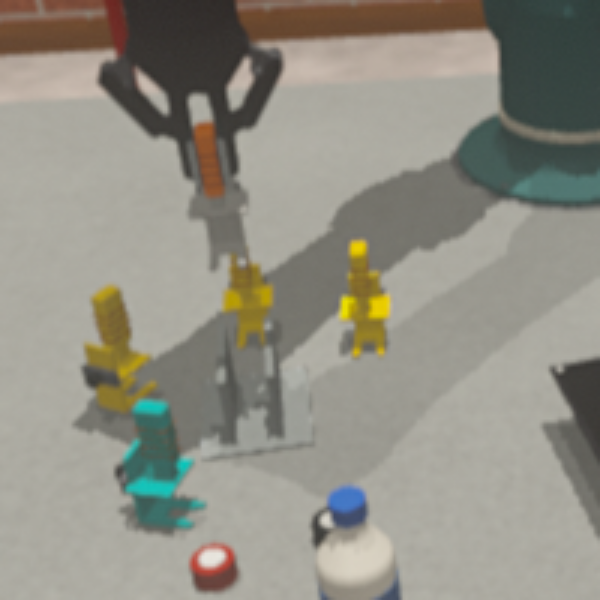

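Run:
```python
from h import *
for f in ['w30','w31']:
    z=np.load(f+'.npz');ci=dict(camera_matrix=z['K'],cam_to_world=z['T']);P=cloud(ci,z['d'])
    for c in ([0.608,-0.0355],[0.5835,0.112]):
        m=(np.linalg.norm(P[...,:2]-c,axis=-1)<0.02)&(P[...,2]>0.081)&(P[...,2]<0.09); Q=P[m]
        print(len(Q),Q.mean(0).round(4),cv2.minEnclosingCircle((Q[:,:2]*1000).astype(np.float32)))
    # bright-white screw dots fit? panel corners
    c,s=np.cos(.169),np.sin(.169)
    D=P-[.5763,.0355,0];X=D[...,0]*c+D[...,1]*s;Y=-D[...,0]*s+D[...,1]*c
    F=(abs(X)<.1)&(abs(Y)<.14)&(P[...,2]>.055)&(P[...,2]<.066)
    for lo,hi in ((-.075,-.03),): 
        m=F&(X>lo)&(X<hi)&(Y>-.11)&(Y<-.05);print('face z near path',P[m][:,2].mean(),P[m][:,2].std())
    for n,v in (('x-',X[F&(abs(Y)<.1)].min()),('x+',X[F&(abs(Y)<.1)].max()),('y-',Y[F&(abs(X)<.06)].min()),('y+',Y[F&(abs(X)<.06)].max())): print(n,v.round(4))
z=np.load('w4.npz');ci=dict(camera_matrix=z['K'],cam_to_world=z['T']);P=cloud(ci,z['d'])
s=[0.45942,-0.34263]
m=(np.linalg.norm(P[...,:2]-s,axis=-1)<.03)&(P[...,2]>.13)&(P[...,2]<.19);print(m.sum())
if m.sum():
    D=P[m]-[s[0],s[1],.24];c,sn=np.cos(.071),np.sin(.071);print(np.c_[D[:,0]*c+D[:,1]*sn,-D[:,0]*sn+D[:,1]*c,P[m][:,2]][::max(1,m.sum()//15)].round(4))
```

```text
590 [ 0.6095 -0.0354  0.0832] ((609.1272583007812, -35.4853401184082), 12.584574699401855)
588 [0.5844 0.1116 0.0835] ((583.4536743164062, 112.22097778320312), 13.10726547241211)
face z near path 0.060202797686817584 0.0007079128481452191
x- -0.083
x+ 0.0828
y- -0.1204
y+ 0.1204
483 [ 0.6092 -0.0353  0.0832] ((608.86376953125, -35.34999465942383), 12.669707298278809)
468 [0.5841 0.1118 0.0835] ((583.5422973632812, 112.41983795166016), 12.825323104858398)
face z near path 0.060146405425517 0.0007527278320880778
x- -0.0828
x+ 0.0828
y- -0.1204
y+ 0.1205
885
[[ 0.0177  0.0142  0.1538]
 [ 0.0169  0.0128  0.1575]
 [ 0.0153  0.0117  0.1583]
 [ 0.0132  0.01    0.1574]
 [ 0.0122 -0.0109  0.158 ]
 [ 0.0102  0.013   0.1575]
 [ 0.0087  0.0089  0.1567]
 [ 0.0078 -0.0081  0.1575]
 [ 0.0063 -0.0122  0.157 ]
 [ 0.0047  0.0119  0.1575]
 [ 0.0034  0.0078  0.1576]
 [ 0.0021 -0.0093  0.1573]
 [ 0.0008 -0.0135  0.1573]
 [-0.0009  0.0096  0.1576]
 [-0.0025 -0.0088  0.1568]]
```

Run:
```python
from h import *
a=0.169;u=np.array([np.cos(a),np.sin(a),0]);K=np.array([0.6087,-0.0352,0]);q=down(-np.pi/2+a)
b=K-0.045*u
movep([*b[:2],0.235],q)
move_l([*b[:2],0.150],velocity=0.1);hold(0.3)
s=sense();f0=s['force'];print(s['time'],s['position'],f0,s['ft_torque'])
z=0.1455
while z>0.137:
    move_l([*b[:2],z],velocity=0.03);hold(0.08)
    s=sense();df=s['force']-f0;print(round(z,4),s['position'].round(4),df.round(2))
    if df[2]>2.0: break
    z-=0.0004
print(sense()['time'])
```

```text
19.1833 [ 0.56448756 -0.04275327  0.15032742] [-0.51551524  0.1971994  -1.14459144] [ 0.03673934 -0.00703411 -0.02141002]
0.1455 [ 0.5643 -0.0428  0.1454] [ 0.9  -0.18  0.53]
0.1451 [ 0.5644 -0.0428  0.1451] [ 0.8   0.25 -0.14]
0.1447 [ 0.5643 -0.0428  0.1447] [ 0.76 -0.17  0.32]
0.1443 [ 0.5643 -0.0428  0.1443] [ 0.67  0.18 -0.79]
0.1439 [ 0.5643 -0.0428  0.1439] [1.06 0.56 0.2 ]
0.1435 [ 0.5643 -0.0428  0.1435] [ 0.66  0.16 -0.51]
0.1431 [ 0.5643 -0.0427  0.1431] [ 0.09  0.17 -0.36]
0.1427 [ 0.5643 -0.0428  0.1427] [-0.41 -0.88 -0.16]
0.1423 [ 0.5643 -0.0428  0.1423] [ 1.07  0.31 -0.32]
0.1419 [ 0.5643 -0.0428  0.1419] [ 0.82 -0.36 -0.61]
0.1415 [ 0.5643 -0.0428  0.1415] [ 0.73 -0.76 -0.1 ]
0.1411 [ 0.5645 -0.0428  0.1414] [-1.75 -0.01  6.91]
23.2333
```

Run:
```python
from h import *
a=0.169;u=np.array([np.cos(a),np.sin(a),0]);K=np.array([0.6087,-0.0352,0])
z=0.1421
b=K-0.045*u;move_l([*b[:2],z],velocity=0.03)
b=K-0.035*u;move_l([*b[:2],z],velocity=0.05);hold(0.2)
s=sense();print(s['time'],s['position'],s['force'],s['ft_torque'])
ci=camera_info('wrist');im,d=get_image('wrist');cv2.imwrite('pics/w5.png',im);np.savez('w5.npz',d=d,im=im,T=ci['cam_to_world'],K=ci['camera_matrix'])
P=cloud(ci,d)
m=(np.linalg.norm(P[...,:2]-[.6087,-.0352],axis=-1)<0.02)&(P[...,2]>0.079)&(P[...,2]<0.089); Q=P[m]
r=np.linalg.norm
print(len(Q),Q.mean(0).round(4),cv2.minEnclosingCircle((Q[:,:2]*1000).astype(np.float32)))
p=s['position'];D=P-p;X=D[...,0]*u[0]+D[...,1]*u[1];Y=-D[...,0]*u[1]+D[...,1]*u[0]
m=(X>-.001)&(X<.0185)&(abs(Y)<.017)&(P[...,2]>.0625)&(P[...,2]<.075)
print(m.sum(),Y[m].min(),Y[m].max(),X[m].max(),np.median(P[m][:,2]))
```

```text
24.0333 [ 0.57407686 -0.04114703  0.14204679] [-0.03370955  0.14807349 -0.10974593] [ 0.0072994  -0.03427609  0.01600546]
1667 [ 0.6096 -0.0356  0.0831] ((608.9808349609375, -35.7674560546875), 12.708907127380371)
727 -0.013376274063402973 0.014522711590684497 0.01800419759966416 0.06409558346038202
```

View pics/w5.png

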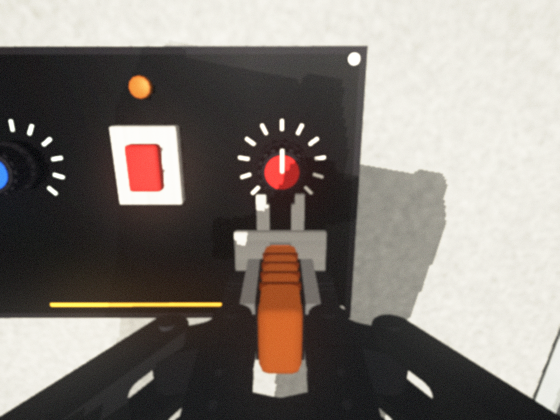

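Run:
```python
from h import *
z=np.load('w5.npz');ci=dict(camera_matrix=z['K'],cam_to_world=z['T']);im=z['im']
a=0.169;u=np.array([np.cos(a),np.sin(a)]);v=np.array([-u[1],u[0]]);p=np.array([0.57407686,-0.04114703])
g=cv2.cvtColor(im,cv2.COLOR_BGR2GRAY).astype(float)
for r in (200,205,210,215,220):
    row=g[r,245:320];print(r,row.astype(int).tolist()) if r in(205,215) else 0
    th=70;on=np.where(row>th)[0]+245
    segs=np.split(on,np.where(np.diff(on)>1)[0]+1)
    for s in segs:
        if len(s)>3: print(r,s[0],s[-1],[( (onz(ci,x,r,.0646)[:2]-p)@v*1e3).round(2) for x in (s[0]-.5,s[-1]+.5)])
h=cv2.cvtColor(im,cv2.COLOR_BGR2HSV)
red=(((h[...,0]<8)|(h[...,0]>170))&(h[...,1]>110)&(h[...,2]>90));red[:, :255]=0;red[:,310:]=0;red[:140]=0;red[200:]=0
ys,xs=np.where(red);
for rr in range(160,188,3):
    x=xs[ys==rr]
    if len(x): print('disc',rr,x.min(),x.max(),((onz(ci,(x.min()+x.max())/2,rr,.0835)[:2]-p)@v*1e3).round(2),((onz(ci,280,rr,.0835)[:2]-p)@u*1e3).round(2))
cv2.imwrite('pics/z5.png',cv2.resize(np.clip(im[130:240,215:345].astype(float)*2.2,0,255).astype(np.uint8),None,fx=5,fy=5,interpolation=cv2.INTER_CUBIC))
```

```text
200 255 266 [np.float64(15.04), np.float64(8.09)]
200 294 304 [np.float64(-7.55), np.float64(-13.91)]
205 [37, 37, 39, 44, 41, 35, 38, 41, 39, 49, 122, 212, 245, 250, 250, 250, 249, 249, 250, 248, 246, 241, 231, 187, 118, 57, 38, 28, 31, 26, 34, 37, 33, 32, 31, 31, 36, 25, 36, 30, 33, 33, 34, 28, 33, 58, 94, 126, 137, 144, 152, 150, 151, 153, 146, 153, 152, 148, 137, 104, 62, 34, 25, 31, 25, 25, 35, 25, 29, 28, 27, 23, 30, 28, 26]
205 255 269 [np.float64(15.11), np.float64(6.38)]
205 291 304 [np.float64(-5.83), np.float64(-13.97)]
210 256 269 [np.float64(14.59), np.float64(6.41)]
210 291 304 [np.float64(-5.86), np.float64(-14.03)]
215 [32, 34, 35, 28, 36, 33, 27, 31, 29, 30, 49, 97, 131, 151, 150, 153, 148, 150, 147, 152, 150, 149, 151, 140, 100, 60, 33, 28, 30, 28, 30, 34, 26, 27, 35, 29, 28, 34, 37, 30, 32, 29, 28, 30, 38, 67, 112, 144, 152, 151, 145, 149, 148, 152, 150, 148, 150, 151, 133, 100, 48, 27, 28, 30, 27, 26, 29, 34, 23, 28, 29, 28, 28, 25, 25]
215 256 269 [np.float64(14.65), np.float64(6.44)]
215 291 304 [np.float64(-5.88), np.float64(-14.09)]
220 256 269 [np.float64(14.72), np.float64(6.47)]
220 291 304 [np.float64(-5.9), np.float64(-14.15)]
disc 160 268 295 -0.53 41.46
disc 163 266 296 -0.27 39.92
disc 166 265 298 -0.53 38.37
disc 169 264 299 -0.53 36.81
disc 172 263 299 -0.27 35.24
disc 175 264 299 -0.53 33.67
disc 178 265 298 -0.53 32.09
disc 181 266 296 -0.27 30.5
disc 184 268 294 -0.27 28.9
disc 187 271 290 -0.01 27.29
```

View pics/z5.png

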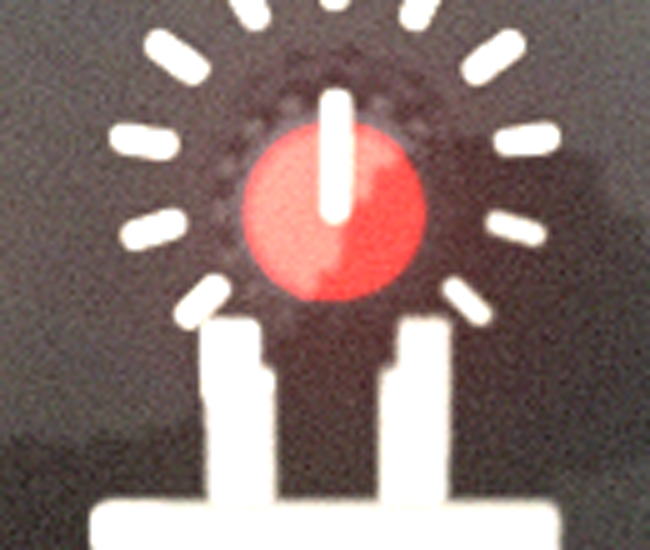

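Run:
```python
from h import *
a=0.169;u=np.array([np.cos(a),np.sin(a),0]);v=np.array([-u[1],u[0],0]);K=np.array([0.6087,-0.0352,0])-0.0006*v
z=0.1421
b=K-0.035*u;move_l([*b[:2],z],velocity=0.02);hold(0.15)
f0=sense()['force']
for d in [.026,.021,.017,.014,.012,.010,.008,.006,.004,.003,.002,.001,.0005]:
    b=K-d*u;move_l([*b[:2],z],velocity=0.03);hold(0.06)
    s=sense();f=s['force']-f0;print(d,((s['position']-K)@u*1e3).round(2),((s['position']-K)@v*1e3).round(2),s['position'][2].round(4),'f',(f@u).round(2),(f@v).round(2),f[2].round(2))
    if abs(f@u)>6 or abs(f@v)>8 or abs(f[2])>8: print('STOP');break
print(s['time'])
ci=camera_info('wrist');im,dd=get_image('wrist');cv2.imwrite('pics/w6.png',im)
```

```text
0.026 -26.05 0.02 0.142 f 0.08 0.85 -0.5
0.021 -21.01 0.01 0.142 f 0.12 0.44 -0.54
0.017 -17.0 0.0 0.142 f 0.72 -0.22 -0.03
0.014 -13.98 0.03 0.1421 f -0.17 -0.84 0.18
0.012 -11.98 -0.0 0.1421 f 0.03 -0.15 -0.72
0.01 -9.97 0.0 0.1421 f -0.59 0.55 -0.54
0.008 -8.0 -0.01 0.1421 f 0.14 0.24 -0.98
0.006 -5.99 0.02 0.142 f 0.34 -0.17 -0.63
0.004 -3.98 0.0 0.1421 f -0.06 0.63 0.06
0.003 -2.98 0.02 0.1421 f 0.39 -1.39 -0.1
0.002 -2.01 0.02 0.1421 f 0.29 -0.24 0.05
0.001 -1.0 0.01 0.1421 f 0.19 -0.34 -0.64
0.0005 -0.51 -0.0 0.1421 f 0.32 0.0 -0.53
28.7917
```

View pics/w6.png

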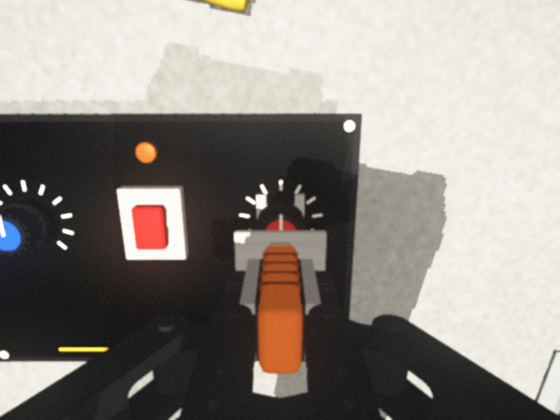

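Run:
```python
from h import *
hold(0.15)
s=sense();p=s['position'].copy();a=0.169;u=np.array([np.cos(a),np.sin(a),0]);v=np.array([-u[1],u[0],0]);K=np.array([0.6087,-0.0352,0])-0.0006*v-0.0005*u
f0=s['force']
for dz in [1,2,3,4,5,6,7,8,9,10,12,14,17,22,30]:
    move_l([*K[:2],0.1421+dz/1000],velocity=0.02 if dz<15 else 0.04)
    s=sense();f=s['force']-f0;print(dz,((s['position'][2]-p[2])*1e3).round(2),'f',(f@u).round(2),(f@v).round(2),f[2].round(2),s['ft_torque'].round(2),s['opening'].round(4))
    if f[2]<-25 : print('STOP');break
hold(0.2);print(sense()['time'],sense()['force']-f0)
im,dd=get_image('wrist');cv2.imwrite('pics/w7.png',im)
im,dd=get_image('scene');cv2.imwrite('pics/s7.png',cv2.resize(im[130:290,230:400],None,fx=3.5,fy=3.5))
```

```text
Traceback (most recent call last):
AttributeError: 'float' object has no attribute 'round'
```

Run:
```python
from h import *
s=sense();a=0.169;u=np.array([np.cos(a),np.sin(a),0]);v=np.array([-u[1],u[0],0]);K=np.array([0.6087,-0.0352,0])-0.0006*v-0.0005*u
f0=0;print(s['time'],s['position'],s['force'])
for dz in [1.5,2,3,4,5,6,7,8,9,10,12,14,17,22,30]:
    move_l([*K[:2],0.1421+dz/1000],velocity=0.02 if dz<15 else 0.04)
    s=sense();f=s['force'];print(dz,round((s['position'][2]-.1421)*1e3,2),'f',round(f@u,2),round(f@v,2),round(f[2],2),np.round(s['ft_torque'],2),round(s['opening'],4))
    if f[2]<-26 : print('STOP');break
hold(0.2);print(sense()['time'],sense()['force'])
im,dd=get_image('wrist');cv2.imwrite('pics/w7.png',im)
im,dd=get_image('scene');cv2.imwrite('pics/s7.png',cv2.resize(im[130:290,230:400],None,fx=3.5,fy=3.5))
```

```text
29.2417 [ 0.60825408 -0.03586453  0.14307473] [ 0.53970576 -0.09247629 -2.55701731]
1.5 1.09 f 0.63 -0.09 -9.15 [-0.09 -0.11  0.04] 0.0129
2 1.77 f -0.33 0.49 -12.21 [ 0.02 -0.03  0.04] 0.0134
3 3.37 f -0.04 0.42 -5.09 [ 0.21  0.13 -0.04] 0.0134
4 4.5 f -0.72 0.08 -2.39 [0.01 0.11 0.  ] 0.0132
5 5.18 f -0.08 1.31 -3.66 [0.04 0.07 0.01] 0.0133
6 6.38 f 0.25 -0.15 -0.98 [-0.03  0.05  0.01] 0.0135
7 7.25 f -0.02 -0.01 -1.69 [-0.   -0.05  0.  ] 0.0137
8 8.11 f -0.22 0.3 -1.53 [-0.06 -0.03 -0.02] 0.0134
9 9.02 f 0.37 0.31 -1.93 [-0.03 -0.03 -0.04] 0.0131
10 10.04 f 0.17 0.34 -1.74 [ 0.02 -0.04  0.01] 0.0133
12 12.16 f 0.51 -0.11 -1.7 [ 0.02  0.01 -0.01] 0.0133
14 14.15 f -0.34 0.77 -1.42 [ 0.04 -0.03  0.02] 0.0134
17 17.25 f -0.29 0.42 -1.19 [-0.02  0.04 -0.03] 0.013
22 22.35 f 0.24 -0.03 -1.13 [ 0.03  0.07 -0.01] 0.0131
30 30.34 f 0.02 0.75 -1.85 [-0.01 -0.   -0.07] 0.0136
33.3167 [-0.06769521  0.26597496 -1.24270547]
```

View pics/w7.png

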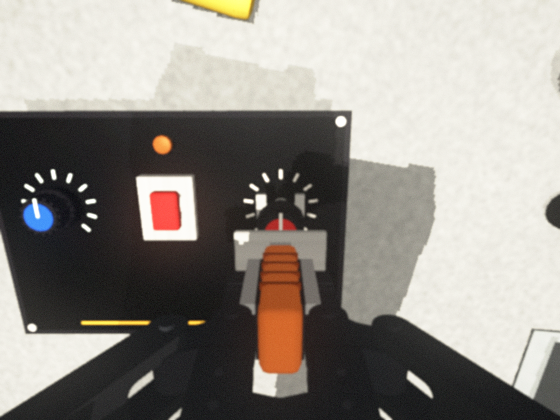

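View pics/s7.png

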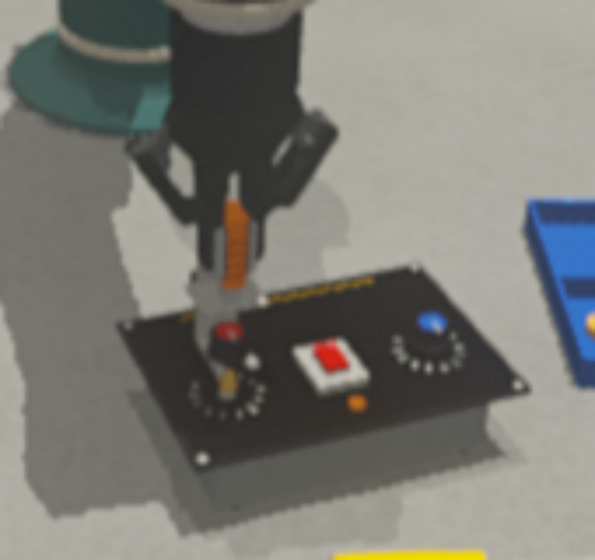

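Run:
```python
from h import *
p=sense()['position'];move_l([p[0],p[1],0.225],velocity=0.08)
im,d=get_image('top');ci=camera_info('top');P=cloud(ci,d)
h=cv2.cvtColor(im,cv2.COLOR_BGR2HSV)
m=(abs(h[...,0].astype(int)-112)<12)&(h[...,1]>120);m[:180]=0;m[300:]=0;m[:,:110]=0;m[:,200:]=0
m=cv2.morphologyEx(m.astype(np.uint8),cv2.MORPH_CLOSE,np.ones((9,9)))
c=max(cv2.findContours(m,0,1)[0],key=cv2.contourArea)
r=cv2.minAreaRect(c);bx=cv2.boxPoints(r);print(r,bx)
W=np.array([onz(ci,x,y,0.028)[:2]*1000 for x,y in c[:,0].astype(float)],np.float32);print('rim',cv2.minAreaRect(W),cv2.boxPoints(cv2.minAreaRect(W)))
mk=masks_of('top','tray_empty');print([(k['uv'],k['p'],k['mask'].sum()) for k in mk])
# floor & wall by depth
Q=P[m>0]; t=Q[(Q[:,2]>.02)&(Q[:,2]<.04)];print(len(t),cv2.minAreaRect((t[:,:2]*1000).astype(np.float32)))
cv2.imwrite('pics/t8.png',cv2.resize(im[180:310,100:230],None,fx=4,fy=4));print(sense()['time'])
z=np.load('w31.npz');ci=dict(camera_matrix=z['K'],cam_to_world=z['T'])
```

```text
((154.57640075683594, 242.51951599121094), (45.62384796142578, 84.84909057617188), 14.349332809448242) [[121.961945 277.96698 ]
 [142.99036  195.76495 ]
 [187.19086  207.07205 ]
 [166.16245  289.27408 ]]
rim ((468.8578796386719, 311.70635986328125), (124.62382507324219, 228.58714294433594), 79.20055389404297) [[344.91306 271.91345]
 [569.4517  229.08264]
 [592.80273 351.49927]
 [368.26404 394.33008]]
[([155.1, 246.2], 0.94, np.int64(3578))]
491 ((469.34320068359375, 314.11163330078125), (123.06706237792969, 229.1031494140625), 79.46572875976562)
34.325
```

View pics/t8.png

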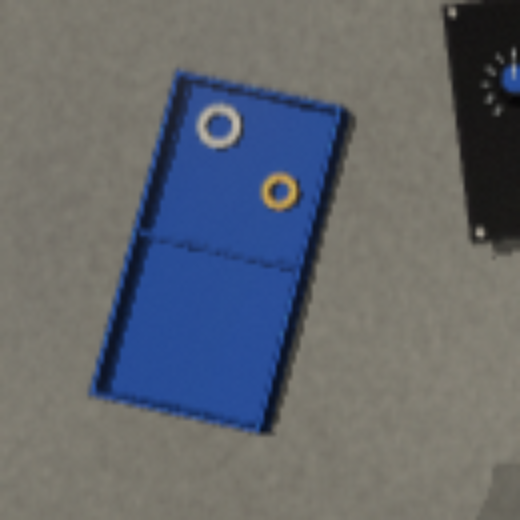

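Run:
```python
from h import *
T=np.array([0.4135,0.3236])
print(ik([*T,0.225],down(-np.pi/2+0.169)))
move_l([*T,0.225],velocity=0.13)
hold(0.2);s=sense();print(s['time'],s['position'],s['force'],np.round(s['joint_positions'],2))
ci=camera_info('wrist');im,d=get_image('wrist');cv2.imwrite('pics/w9.png',im);P=cloud(ci,d)
im2,dd=get_image('top');cv2.imwrite('pics/t9.png',im2)
move_l([*T,0.098],velocity=0.08);hold(0.2);s=sense();f0=s['force'];print(s['time'],s['position'],f0)
im,d=get_image('wrist');cv2.imwrite('pics/w9b.png',im);
```

```text
[-0.59341608  0.26591073 -0.15161707  1.87897989  0.0471821   1.00011936
 -2.16707907]
37.8167 [0.413572   0.32351964 0.22503486] [ 0.57740059 -0.10075534 -1.59035693] [-0.57  0.27 -0.17  1.88  0.05  1.   -2.17]
39.85 [0.41359245 0.3236863  0.09822909] [-0.48216631  0.61516333 -1.19715686]
```

View pics/w9.png

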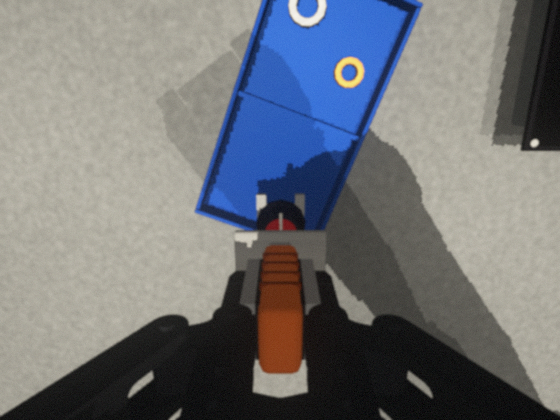

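View pics/w9b.png

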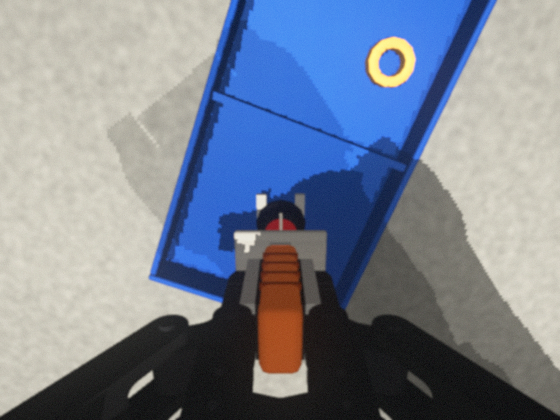

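Run:
```python
from h import *
ci=camera_info('wrist')
c=[onz(ci,*p,0.028) for p in [(215,93),(407,163),(152,278)]];print(np.round(c,4),'half centre',((c[1]+c[2])/2)[:2])
T=np.array([0.4135,0.3236]);f0=sense()['force'];z=0.0905
move_l([*T,z],velocity=0.04);hold(0.1)
while z>0.080:
    move_l([*T,z],velocity=0.02);hold(0.06);s=sense();df=s['force']-f0
    if df[2]>2.5: break
    z-=0.0005
print(z,s['position'],df,s['time'])
```

```text
[[0.4809 0.3691 0.028 ]
 [0.4622 0.2624 0.028 ]
 [0.3692 0.3941 0.028 ]] half centre [0.41571034 0.32827293]
0.08499999999999999 [0.41363946 0.32366383 0.08523203] [0.14465868 0.24133991 6.66289545] 44.0333
```

Run:
```python
from h import *
T=np.array([0.4135,0.3236])
move_l([*T,0.0853],velocity=0.02);hold(0.1);print(sense()['force'])
set_gripper(0.045);hold(0.3);s=sense();print(s['opening'],s['force'],s['time'])
im,d=get_image('wrist');cv2.imwrite('pics/w10.png',im)
move_l([*T,0.16],velocity=0.06);move_l([*T,0.30],velocity=0.15);hold(0.3)
ci=camera_info('wrist');im,d=get_image('wrist');cv2.imwrite('pics/w11.png',im);np.savez('w11.npz',d=d,im=im,T=ci['cam_to_world'],K=ci['camera_matrix'])
im2,dd=get_image('scene');cv2.imwrite('pics/s11.png',cv2.resize(im2[150:270,340:460],None,fx=4,fy=4))
print(sense()['time'])
```

```text
[0.86957146 0.23446239 0.26386522]
0.04476522932212315 [-0.30465674  0.16047954 -0.5554659 ] 45.0917
48.0167
```

View pics/w11.png

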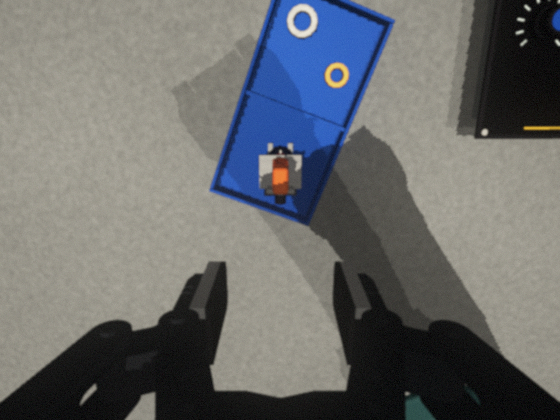

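View pics/s11.png

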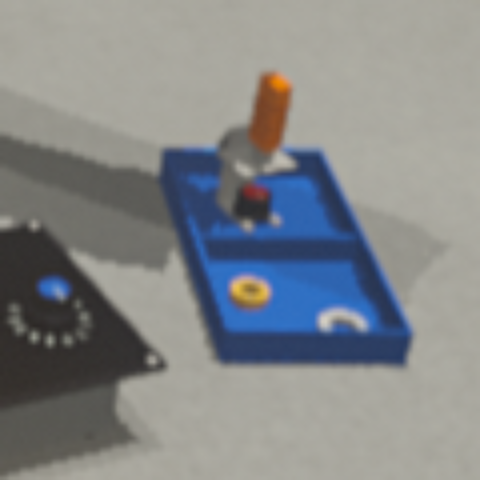

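Run:
```python
from h import *
z=np.load('w11.npz');ci=dict(camera_matrix=z['K'],cam_to_world=z['T']);P=cloud(ci,z['d']);h=cv2.cvtColor(z['im'],cv2.COLOR_BGR2HSV)
n=np.linalg.norm(P[...,:2]-[.4135,.3236],axis=-1)<.04
m=n&(P[...,2]>.105)&(P[...,2]<.13);print('grip top',cv2.minAreaRect((P[m][:,:2]*1000).astype(np.float32)),np.median(P[m][:,2]))
k=n&(P[...,2]>.017)&(P[...,2]<.028);print('knob',k.sum(),P[k].mean(0),cv2.minEnclosingCircle((P[k][:,:2]*1000).astype(np.float32)))
v,u=np.where(n&(P[...,2]>.045));
b=(abs(h[...,0].astype(int)-112)<12)&(h[...,1]>120)
s=sense();print(s['time'],s['force']);job_done()
```

```text
grip top ((413.8022766113281, 324.3938903808594), (23.386398315429688, 13.204840660095215), 9.463024139404297) 0.11632673311041103
knob 74 [0.4240327  0.32605602 0.02337319] ((421.9429931640625, 325.98504638671875), 9.4409761428833)
48.0167 [-0.28142876  0.73052395 -0.04442556]
the job is handed in; nothing more can be done
```

I pulled the speed knob with the orange puller and stood the puller, knob still in its fork, upright in the empty half of the tray. I then let go, backed off and handed the job in at 48.0 s of the 72 s allowed.

- **Pull:** the fork slid under the knob with under about 1.5 N of sideways force. The knob came off straight up, with the wrist reading a peak of about 12 N.
- **Faceplate contact:** while finding the fork's height I touched it down lightly on the bare faceplate, at about 7 N against the 25 N limit.
- **Puller in the tray:** it came down at about 7 N. A final picture shows the grip top at (0.414, 0.324), 116 mm above the bench and upright. That is about 1 to 5 mm from the middle of that half, because my two estimates of the middle differ by about 5 mm.
- **Knob in the fork:** its top is 23 mm above the bench, as expected for a knob lying on the fork. I could only see its front part, so I did not measure its centre after release. It looked unchanged in the fork compared with just after the pull.
- **Everything else:** in the last pictures the blue-topped knob was seated and both collars were in the tray. I did not re-measure them, and the other bench items were not checked at the end.

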